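# Send the jar tray past the spring stop

### The arm

A 7-joint arm with a two-finger parallel gripper is mounted at the origin on a cart in front of the work surface, level with it; the furniture and walls round the work are solid. World frame = base frame: x ahead of the robot, y to its left, z up, the work surface at z = 0. Lengths are in mm, angles in rad, forces in N, time in s.
With the tool pointing down it reaches from about 400 to 875 mm from the base axis. Payload 19.3 kg.
Tool frame: the origin (TCP) lies at the very end of the fingers, on their centre line; the grasp point (between the pads) lies 19 mm behind it (grip_point_offset is the z of the grasp point in the tool frame, in mm); z points along the fingers, y is the line along which they close (so a half turn about z gives the same grasp; the last joint's range is limited). The gripper opens to 85 mm and grips with 20 to 120 N. Pads are 22 mm wide; open, the fingers measure 114 mm over their backs; the gripper's body (76 mm by 85 mm) begins 54 mm behind the grasp point. The pads swing forward as they close: fully open they stand 13 mm farther back than shut.
Start: joints at [1.109, 0.521, -0.036, 1.599, 0.021, 1.021, -0.113], TCP at [238.63, -577.642, 231.291] pointing down, gripper open.
Joint ranges: [-2.91, 2.91], [-0.3, 2.13], [-1.5, 1.42], [0.17, 2.43], [-1.26, 4.41], [0.16, 1.93], [-2.52, 2.52]. Speed limits (rad/s): [1.89, 1.89, 2.39, 2.39, 3.01, 3.01, 3.01].

### API

Orientations are given as a 3x3 rotation matrix whose columns are the frame's x, y, z axes.
In Python, from workcell import movep, movel, goto_joints, open_gripper, clamp, wait, inverse_kinematics, read_state, camera, PlanningError, finish_job, grip_point_offset gives the robot as it stands. Calls block until the motion is done:
- movep(position, orientation): joint-space move of the TCP to a pose.
- movel(position, frame=None, max_speed=150, guard=None): straight line of the TCP; frame=None keeps the orientation; max_speed is the mean speed in mm/s. With guard (N) it stops when the force on the tool has changed by that much, and returns True; else False.
- goto_joints(angles): joint-space move.
- open_gripper() and clamp(): open the fingers fully, or close them until they stop; the grip force is fixed at half the most.
- wait(seconds).
- inverse_kinematics(position, orientation): joint angles nearest the present ones, or None.
- read_state(): the state.
- camera(name): name is "side" or "top" or "wrist"; returns a dict with "image" (420x560x3 uint8, blue, green, red), "range_z" (420x560 float32, mm along the optical axis (not along the pixel's ray), 0 where there is no reading), "fx", "fy", "cx", "cy" (pixels), "dist_coeffs" ([k1, k2, p1, p2, k3] as OpenCV has them; the pictures are not rectified), "cam_to_world" (4x4, takes a point from camera to world coordinates). Camera axes: x right, y up, looking along -z (the intrinsics and any distortion apply to the point x, -y, -z); pixel columns grow to the right and rows downward; lengths in mm; the calibration is good to about 2 mm. A picture is of the moment at which its call begins.
A pose or a line that the arm cannot do raises PlanningError and nothing moves.
- finish_job(): hands the job in; it is judged then, once.
The state is a dict: "time": time; "qpos": joint angles; "qvel": joint speeds; "joint_efforts": joint torques, N m; "eef_pos": TCP position; "tool_rot": TCP orientation; "ft_force": force on the tool from outside, world axes, zero at the start; "torque": the same for the moment, N m; "finger_gap": finger opening in mm; "gripper_force": force on a finger pad.
Only numpy, scipy, OpenCV 4.12 (cv2) and the standard library are available. Lean on these libraries where they do the work, as an engineer would, in place of code of your own. Each camera call takes 0.05 s, during which the arm holds its last target. There are 200 camera calls.

### The job

The small jar stands in a tray at the loading end (the robot's right) of a bench slide, and a spring-loaded stop bar along the slide's near side blocks the tray's way. Press the stop bar down with the fingertips and, keeping it held down, push the tray (it has a side lug over the bar for this) to the other end until it is fully home against the end block; then lift off so that the bar springs up and locks the tray there. Do not lift or touch the jar, and leave the things around the slide where they are.

Things in the scene. Friction and masses are not known exactly. Their poses are not given: they have to be found in the camera images.
- slide_base: The fixed slide: plywood board 152 x 246 x 10 mm with two aluminium rails (tops 44 mm above the bench) and a dark steel block at each end. Origin: on the bench surface, mid-way along the board, under the centre line of the tray. Its +y axis is the direction in which the tray must slide, z is up, and -x is the side of the stop bar, towards the robot. The high end block (44 mm) is the home stop, at +y.
- bar_top (a point): Centre of the flat top of the steel stop bar, which is 34 mm wide (base x) and 196 mm long (base y) and lies beside the near rail at base x = -61 mm, base y from -119 to +77 mm. Nothing stands on it but the tray's lug, which hovers 4 mm over it; fingers may slide along all of it. Up, the top is 34 mm above the bench; fully pressed it is 20 mm above the bench.
- stop_bar (a joint): How far the stop bar is pressed down, m: 0 = up (sprung), 0.014 = fully down at its hard stop. It moves straight down without tilting wherever it is pressed; about 2 N starts it and 5.5 N holds it fully down. Pressed beyond 0.008 it lets the tray pass; below 0.006 its tooth blocks the tray.
- stop_tooth (a point): Top of the stop's tooth, part of the bar, in the middle of the tray's channel at base y = +11 mm: 12 mm thick along the slide, standing 8 mm above the channel floor when the bar is up.
- tray_body (a joint): How far the tray has slid towards home (base +y), m: starts between 0 and 0.026; at 0.030 its front meets the raised tooth; at 0.126 its rear has cleared the tooth; 0.132 = fully home against the end block. The tray (56 x 84 mm, walls 26 mm high) is held down by the rails, can only slide, and takes about 2 N to push; it stays where it is left.
- lug (a point): Centre of the rear (base -y) face of the tray's lug, the face to push: a dark steel block over the stop bar, 36 mm wide (base x), 12 mm thick (base y), 18 mm tall, its faces from 38 to 56 mm above the bench. It travels with the tray. It is at base y = -73 mm when the tray reads 0 and +59 mm when home.
- jar: The small squat jar, 40 mm in diameter and 39 mm tall, loose in the tray (inside 44 x 72 mm); origin at the centre of its underside. Its top is about 74 mm above the bench. It rides along with the tray.
- yellow_tin: Bystander: small yellow tin with a grey lid, 36 x 50 x 20 mm, beyond the home end of the slide; origin at its underside.
- little_bottle: Bystander: small green bottle 26 x 34 x 82 mm, beyond the home end on the near side; origin at its underside.
- ring_clamp: Bystander: black ring clamp 22 x 112 x 22 mm, lying beyond the loading end; origin at its underside.
- clamp: Bystander: mini clamp 15 x 42 x 26 mm behind the slide; origin at its underside.
- copper_mallet: Bystander: short turned wooden handle 24 x 82 x 24 mm lying behind the slide; origin at its underside.
- file: Bystander: small file with a wooden handle, 20 x 104 x 21 mm, lying in front of the slide, about 120 mm before its centre line; origin at its underside.
Mind the look-alikes: they are no part of the job. Of the things like the jar, leave any that is purple; of the rest the larger one is meant.

How it is judged (in metres and radians):
On the way, in this order (a step that is already met when the one before it is completed fails the run):
1. the stop bar is held down by the fingers while the tray is still on the loading side (value of joint stop_bar above 0.008 m and value of joint tray_body below 0.036 m and contact force between the fingers and stop_bar above 0.5 N), for 0.1 s.
2. the tray has been pushed past the tooth to its home end with the bar still held down by the fingers (value of joint stop_bar above 0.006 m and value of joint tray_body above 0.127 m and contact force between the fingers and stop_bar above 0.5 N), for 0.1 s.
At the end, for the whole second after the job is handed in: The tray is home (within 5 mm of the end block), the stop bar has sprung up behind it (within 2 mm of fully up), and the jar stands upright and at rest in the tray (value of joint tray_body above 0.127 m and velocity of joint tray_body below 0.005 m/s and value of joint stop_bar below 0.002 m and angle between jar's own z axis and vertical below 0.15 rad and y of jar in the frame of slide_base above 0.03 m and height (world z) of jar between 0.028 and 0.042 m and linear speed of jar below 0.01 m/s); the robot touches nothing.
It fails at once if the tray is on its way past the stop while the bar is not held down (forced over it, or the bar let go half-way) (value of joint tray_body between 0.04 and 0.118 m and value of joint stop_bar below 0.0065 m).
It fails at once if the jar is lifted or tipped (height (world z) of jar above 0.048 m or angle between jar's own z axis and vertical above 0.5 rad).
It fails at once if the robot touches the jar (contact force between any of the arm, the fingers and jar above 0.5 N).
It fails at once if a thing beside the slide is displaced by more than 20 mm (distance of any of yellow_tin, little_bottle, ring_clamp, clamp, copper_mallet, file from where it was at the start of the episode above 0.02 m).
It also fails if it takes over 46 s, if anything falls off the work surface, if the arm or the gripper's body presses on something with over 40 N, if the wrist force passes 120 N, or if a joint passes its speed limit or range.

## Working session

There is one attempt and no reset: what is moved stays moved. The work goes in short steps, each a Python script; the robot and the scene stay as the last script left them, time stands still between calls to the robot, and variables do not carry over. Pictures are saved under pics/ and viewed, at most 10 in all, crops included, and the job is handed in when it is done.

```bash
mkdir -p pics; cat > h.py <<'E'
import numpy as np, cv2
from workcell import *
def cloud(c):
    h,w=c["range_z"].shape
    u,v=np.meshgrid(np.arange(w),np.arange(h))
    K=np.array([[c["fx"],0,c["cx"]],[0,c["fy"],c["cy"]],[0,0,1.]])
    p=cv2.undistortPoints(np.stack([u,v],-1).reshape(-1,1,2).astype(float),K,np.array(c["dist_coeffs"],float)).reshape(h,w,2)
    z=c["range_z"].astype(float)
    P=np.stack([p[...,0]*z,-p[...,1]*z,-z,np.ones_like(z)],-1)@np.array(c["cam_to_world"]).T
    P[z==0]=np.nan
    return P[...,:3]
E
python3 - <<'E'
from h import *
for n in("top","side"):
    c=camera(n); cv2.imwrite(f"pics/{n}1.png",c["image"]); np.save(f"{n}1.npy",cloud(c))
    print(n,np.round(c["cam_to_world"],2).tolist())
print(read_state(),grip_point_offset)
E
```

```text
top [[-0.02, 1.0, -0.07, 479.72], [-1.0, -0.02, 0.02, -8.44], [0.02, 0.07, 1.0, 1025.76], [0.0, 0.0, 0.0, 1.0]]
side [[0.86, 0.45, -0.26, 314.29], [-0.52, 0.75, -0.41, -407.88], [0.01, 0.49, 0.87, 923.74], [0.0, 0.0, 0.0, 1.0]]
{'time': 0.1, 'qpos': array([ 1.1088017 ,  0.52196646, -0.03635767,  1.59991103,  0.02119457,
        1.02110574, -0.11279972]), 'qvel': array([ 4.82864060e-04, -2.27218281e-03,  5.70286271e-04, -1.63634051e-03,
       -8.46128761e-05, -1.32828526e-03,  1.70818768e-03]), 'joint_efforts': array([ 3.13600918e-03, -9.28501010e+01,  1.98396184e+00, -3.70538521e+01,
        1.80219108e-02,  5.32332924e-03,  6.71955854e-05]), 'eef_pos': array([ 238.53318039, -577.38127826,  230.78974914]), 'tool_rot': array([[ 9.24220695e-01,  3.81858511e-01, -4.29738745e-04],
       [ 3.81858750e-01, -9.24220248e-01,  9.09640203e-04],
       [-4.98193962e-05, -1.00480780e-03, -9.99999494e-01]]), 'ft_force': array([-0.44516118,  0.0918741 , -0.23754706]), 'torque': array([-0.01310581,  0.02257497,  0.04919761]), 'gripper_force': 0.0, 'finger_gap': 85.3797238434554} -18.700000000000003
```

View pics/top1.png

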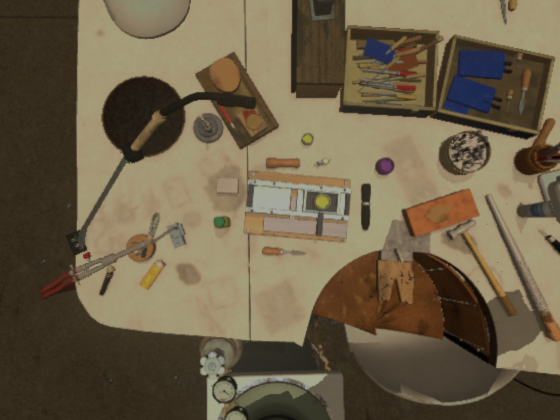

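View pics/side1.png

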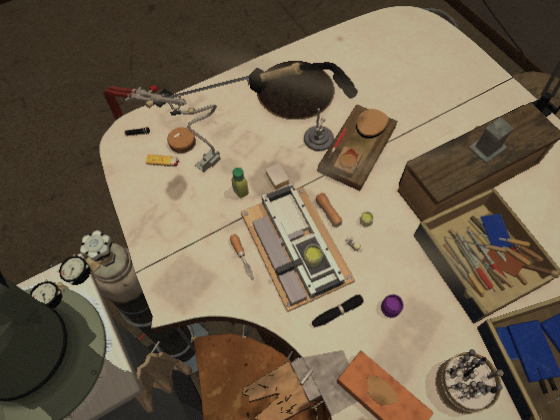

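The top view shows the slide at about (244–351, 172–242), with the jar (yellow-green) in the tray at (322,201), the lug at (320,225) and the stop bar along row ~228. The file is at (283,252), the bottle at (222,222) and the tin at (228,186).

```bash
python3 - <<'E'
from h import *
for n,(r0,r1,c0,c1) in dict(top=(165,250,235,360),side=(180,312,238,358)).items():
    P=np.load(n+"1.npy"); im=cv2.imread(f"pics/{n}1.png")
    S=P[r0:r1,c0:c1].reshape(-1,3); 
    print(n,"bench z",np.nanmedian(P[255:275,300:340,2]) if n=="top" else "")
    m=(S[:,2]>6)&(S[:,2]<100)
    # restrict to biggest connected blob
    mm=m.reshape(r1-r0,c1-c0).astype(np.uint8); k,l,st,_=cv2.connectedComponentsWithStats(mm); b=1+np.argmax(st[1:,4]); m=(l==b).ravel()
    r=cv2.minAreaRect(S[m][:,:2].astype(np.float32)); print(n,"board",r)
    for lo,hi in((6,16),(16,28),(28,37),(38,48),(48,62),(62,90)):
        q=S[m&(S[:,2]>lo)&(S[:,2]<hi)]
        if len(q)>5: print(lo,hi,len(q),cv2.minAreaRect(q[:,:2].astype(np.float32)),np.median(q,0).round(1))
P=np.load("top1.npy")
for p in [(320,225),(320,218),(320,232),(322,201),(260,228),(300,231),(340,231),(285,207),(222,222),(270,252),(283,252),(300,253)]: print(p,P[p[1],p[0]].round(1))
im=cv2.imread("pics/top1.png")[160:260,230:365]; cv2.imwrite("pics/topc.png",cv2.resize(im,None,fx=5.9,fy=5.9,interpolation=cv2.INTER_CUBIC))
E
```

```text
top bench z -1.1792756417760302
top board ((544.8009643554688, -62.28248596191406), (245.6365966796875, 154.02346801757812), 83.80802917480469)
6 16 1802 ((544.8009643554688, -62.28248596191406), (245.6365966796875, 154.02346801757812), 83.80802917480469) [531.9 -43.9   9.1]
16 28 1132 ((541.2532958984375, -60.48631286621094), (238.9669952392578, 115.74292755126953), 83.67366790771484) [564.2 -17.3  25. ]
28 37 1737 ((537.2823486328125, -67.27276611328125), (230.58656311035156, 120.29615020751953), 83.85604095458984) [502.7 -84.2  33.1]
38 48 1152 ((537.1216430664062, -61.487831115722656), (241.8357391357422, 116.30376434326172), 83.52050018310547) [565.2 -53.9  43.1]
48 62 488 ((531.5301513671875, -89.08090209960938), (135.54502868652344, 116.32930755615234), 84.94393920898438) [ 543.4 -113.1   53.8]
62 90 99 ((551.8681030273438, -116.61651611328125), (36.51913070678711, 34.50957107543945), 88.5919418334961) [ 550.4 -116.    66.4]
side bench z 
side board ((543.86572265625, -61.58631896972656), (244.9234161376953, 152.31076049804688), 83.76747131347656)
6 16 2028 ((543.86572265625, 
[... 454 characters left out ...]
8), 83.67813110351562) [551.4 -72.7  42.6]
48 62 663 ((523.5511474609375, -113.59135437011719), (84.02049255371094, 103.85096740722656), 83.93592834472656) [ 541.5 -113.9   53.1]
62 90 134 ((549.1284790039062, -118.14201354980469), (35.16020965576172, 37.02181625366211), 79.59659576416016) [ 545.4 -122.3   67. ]
(320, 225) [ 496.6 -111.3   55.8]
(320, 218) [ 512.6 -111.9   54.7]
(320, 232) [ 480.6 -111.    54.8]
(322, 201) [ 551.3 -117.3   56.6]
(260, 228) [493.2  27.3   8.3]
(300, 231) [483.9 -66.5  35. ]
(340, 231) [ 482.  -160.3   31.6]
(285, 207) [541.3 -33.1  23.3]
(222, 222) [507.3 108.6  81. ]
(270, 252) [436.2   4.4  18.4]
(283, 252) [435.3 -26.3  13.6]
(300, 253) [431.5 -67.2   0.8]
```

View pics/topc.png

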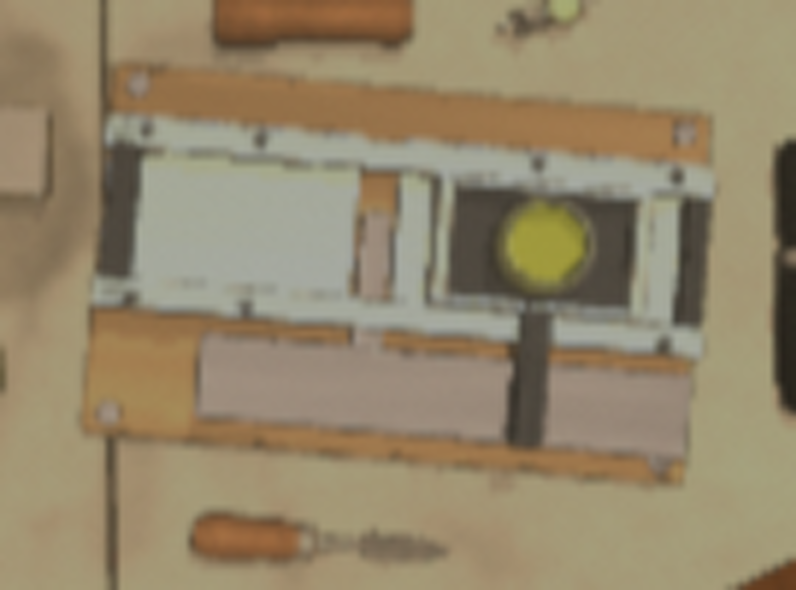

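```bash
cat >> h.py <<'E'
a=np.deg2rad(83.75); YB=np.array([np.cos(a),np.sin(a),0]); XB=np.array([YB[1],-YB[0],0]); Z=np.array([0,0,1.])
C=np.array([544.4,-62.,0])
R=np.stack([XB,-YB,-Z],1)
E
python3 - <<'E'
from h import *
for n in("top","side"):
    P=np.load(n+"1.npy").reshape(-1,3); Q=np.stack([(P-C)@XB,(P-C)@YB,P[:,2]],1)
    def pr(t,m): 
        q=Q[m]; print(n,t,m.sum(),np.percentile(q,[1,50,99],axis=0).round(1).tolist())
    A=(abs(Q[:,0])<75)&(abs(Q[:,1])<122)
    pr("bar",A&(Q[:,0]<-20)&(Q[:,2]>30)&(Q[:,2]<36)&(abs(Q[:,1]+10)<25))
    pr("lug",A&(Q[:,0]<-28)&(Q[:,2]>48)&(Q[:,2]<62))
    pr("rails",A&(Q[:,2]>41)&(Q[:,2]<47)&(abs(Q[:,1]-40)<30))
    pr("jar",A&(Q[:,2]>62))
P=np.load("top1.npy")
Pf=P.reshape(-1,3); m=(Pf[:,2]>80)&(Pf[:,0]>-50)
b=np.round(Pf[m]/60).astype(int)
for x in range(11,-2,-1): print(x*60,[int(max(Pf[m][(b[:,0]==x)&(b[:,1]==y)][:,2],default=0)) for y in range(4,-13,-1)])
E
```

```text
top bar 323 [[-66.0, -34.7, 30.2], [-47.6, -9.2, 33.1], [-23.6, 14.6, 35.9]]
top lug 94 [[-67.3, -59.8, 50.0], [-47.9, -53.6, 54.5], [-28.4, -47.7, 58.0]]
top rails 226 [[-23.4, 11.3, 41.1], [-12.5, 39.5, 43.5], [50.1, 69.4, 46.8]]
top jar 99 [[-4.3, -71.9, 62.1], [12.7, -53.9, 66.4], [31.0, -35.1, 74.1]]
side bar 387 [[-66.1, -34.2, 30.1], [-48.5, -9.4, 32.6], [-24.9, 14.0, 35.7]]
side lug 132 [[-66.8, -59.8, 49.1], [-47.6, -54.9, 54.0], [-28.2, -47.4, 57.8]]
side rails 242 [[-25.5, 10.7, 41.0], [-14.6, 40.5, 42.9], [48.5, 69.3, 46.1]]
side jar 134 [[-7.2, -72.5, 62.2], [7.3, -60.0, 67.0], [28.6, -38.3, 75.2]]
660 [164, 0, 603, 0, 0, 0, 0, 0, 0, 0, 0, 86, 86, 0, 150, 105, 0]
600 [0, 0, 0, 0, 0, 0, 0, 0, 0, 0, 0, 0, 86, 0, 117, 100, 0]
540 [182, 0, 83, 0, 0, 0, 0, 0, 0, 0, 0, 0, 303, 0, 108, 0, 0]
480 [206, 0, 84, 0, 0, 0, 0, 0, 0, 0, 0, 0, 291, 0, 110, 0, 0]
420 [189, 0, 0, 0, 0, 0, 0, 0, 0, 0, 0, 0, 0, 0, 0, 0, 0]
360 [0, 0, 0, 0, 0, 0, 0, 0, 0, 0, 0, 0, 0, 0, 0, 0, 0]
300 [0, 0, 0, 0, 0, 0, 0, 0, 0, 0, 0, 0, 0, 0, 0, 0, 0]
240 [0, 0, 0, 0, 0, 0, 0, 0, 0, 0, 0, 0, 0, 0, 0, 0, 0]
180 [0, 0, 0, 0, 0, 0, 0, 0, 0, 0, 0, 0, 0, 0, 0, 0, 0]
120 [0, 0, 0, 0, 0, 0, 0, 0, 0, 0, 0, 0, 0, 0, 0, 0, 0]
60 [0, 0, 0, 0, 0, 0, 0, 0, 0, 0, 0, 0, 0, 0, 0, 0, 0]
0 [0, 0, 0, 0, 0, 0, 0, 0, 0, 0, 0, 0, 0, 0, 0, 0, 0]
-60 [0, 0, 0, 0, 0, 0, 0, 0, 0, 0, 0, 0, 0, 0, 0, 0, 0]
```

```bash
python3 - <<'E'
from h import *
clamp()
movep([330,-400,250],R)
O=C-47.5*XB
movep(O-92*YB+Z*110,R); 
c=camera("top"); cv2.imwrite("pics/t2.png",cv2.resize(c["image"][130:270,220:400],None,fx=4,fy=4)); c=camera("side"); cv2.imwrite("pics/s2.png",cv2.resize(c["image"][150:330,210:390],None,fx=3.3,fy=3.3))
s=read_state(); print(s["time"],s["eef_pos"],s["finger_gap"],s["ft_force"],s["tool_rot"].round(3).tolist())
E
```

```text
3.025 [ 487.10477384 -149.77575928  110.47313516] 0.1812523058666295 [-0.26760012  0.10631511 -0.24620727] [[0.994, -0.111, 0.001], [-0.111, -0.994, -0.001], [0.001, 0.001, -1.0]]
```

View pics/s2.png

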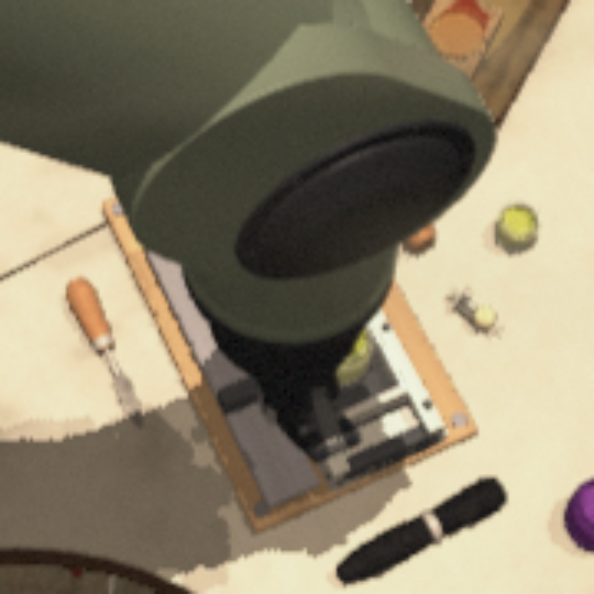

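The closed fingers are over the bar's loading end at about (310,430), behind the lug at (240,392). I'll press down now.

```bash
python3 - <<'E'
from h import *
def st(t): s=read_state(); p=s["eef_pos"]; d=p-C; print(t,round(s["time"],2),p.round(1),"b",round(d@XB,1),round(d@YB,1),s["ft_force"].round(1))
O=C-47.5*XB-92*YB
movel(O+Z*42,max_speed=100); st("above")
print(movel(O+Z*29,max_speed=20,guard=15)); st("29")
print(movel(O+Z*15,max_speed=15,guard=14)); st("down")
E
```

```text
above 3.86 [ 487.4 -148.4   42.4] b -47.2 -92.1 [-0.  -0.5  0.3]
False
29 4.66 [ 487.3 -148.3   29.1] b -47.3 -92.0 [ 1.4 -0.7  3.2]
True
down 5.33 [ 487.5 -148.4   19.3] b -47.2 -92.1 [-3.5  2.  24.1]
```

```bash
python3 - <<'E'
from h import *
def st(t): s=read_state(); p=s["eef_pos"]; d=p-C; print(t,round(s["time"],2),p.round(1),"b",round(d@XB,1),round(d@YB,1),s["ft_force"].round(1))
O=C-47.5*XB+Z*21.3
movel(O-92*YB,max_speed=20); wait(.2); st("held")
y=-92
for y in (-82,-76,-72,-68,-60):
    g=movel(O+y*YB,max_speed=25,guard=15); st(f"{y} {g}")
    if g: break
c=camera("side"); cv2.imwrite("pics/s3.png",cv2.resize(c["image"][150:330,210:390],None,fx=3.3,fy=3.3))
E
```

```text
held 5.79 [ 487.3 -148.3   21.2] b -47.4 -92.0 [1.3 0.1 4.9]
-82 False 6.34 [ 488.  -138.3   21.1] b -47.7 -82.0 [-0.6  0.6  4.5]
-76 False 6.73 [ 488.7 -132.3   21.1] b -47.7 -76.0 [0.4 0.3 4.3]
-72 False 7.04 [ 489.  -128.5   21.1] b -47.8 -72.1 [ 0.3 -2.1  6.1]
-68 False 7.35 [ 489.5 -124.6   21.1] b -47.8 -68.2 [ 0.  -1.9  6.2]
-60 False 7.82 [ 490.4 -116.5   21.2] b -47.7 -60.0 [-1.4 -1.3  5.9]
```

View pics/s3.png

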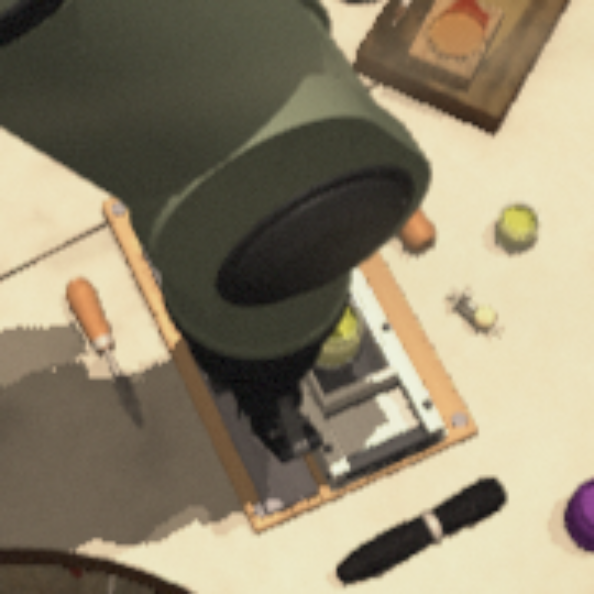

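The tray is being pushed (its rear wall is now well clear of the loading block) with the bar held down. I'll continue to home.

```bash
python3 - <<'E'
from h import *
def st(t): s=read_state(); p=s["eef_pos"]; d=p-C; print(t,round(s["time"],2),p.round(1),"b",round(d@XB,1),round(d@YB,1),s["ft_force"].round(1))
O=C-47.5*XB+Z*20.9
for y,v in ((-25,40),(10,40),(37,40),(55,15)):
    g=movel(O+y*YB,max_speed=v,guard=12); st(f"{y} {g}")
    if g: break
wait(.3); st("home?")
E
```

```text
-25 False 8.89 [494.3 -81.8  20.8] b -47.6 -25.1 [ 0.5 -1.7  5.8]
10 False 9.92 [498.1 -47.   20.8] b -47.7 9.8 [-0.4 -2.5  5.2]
37 False 10.74 [501.  -20.   20.8] b -47.7 37.0 [-0.2 -1.2  5.6]
55 True 11.47 [501.9 -11.6  20.8] b -47.7 45.5 [-0.9 -3.5  7.1]
home? 11.78 [501.9 -11.6  20.8] b -47.8 45.5 [-0.1 -2.8  7.2]
```

```bash
python3 - <<'E'
from h import *
O=C-47.5*XB
movel(O+43*YB+Z*20.9,max_speed=15); movel(O+42*YB+Z*45,max_speed=40); movel(O+30*YB+Z*200)
movep([400,-330,260],R); wait(.3)
for n in("top","side"):
    c=camera(n); P=cloud(c).reshape(-1,3); Q=np.stack([(P-C)@XB,(P-C)@YB,P[:,2]],1)
    A=(abs(Q[:,0])<75)&(abs(Q[:,1])<122)
    for t,m in (("bar",A&(Q[:,0]<-35)&(Q[:,0]>-60)&(abs(Q[:,1]+20)<50)),("lug",A&(Q[:,0]<-28)&(Q[:,2]>48)&(Q[:,2]<62)),("jar",A&(Q[:,2]>62))):
        print(n,t,m.sum(),np.percentile(Q[m],[1,50,99],axis=0).round(1).tolist())
    cv2.imwrite(f"pics/{n}4.png",c["image"])
im=cv2.imread("pics/side4.png"); cv2.imwrite("pics/s4c.png",cv2.resize(im[150:330,210:390],None,fx=3.3,fy=3.3))
print(read_state()["time"],read_state()["ft_force"])
E
```

```text
top bar 456 [[-59.8, -69.0, 29.3], [-47.8, -20.1, 33.2], [-35.3, 29.1, 37.1]]
top lug 92 [[-66.6, 58.7, 50.1], [-48.0, 64.7, 54.8], [-29.4, 70.5, 58.5]]
top jar 101 [[-5.1, 46.4, 62.0], [11.5, 63.8, 66.5], [32.1, 81.7, 74.6]]Traceback (most recent call last):
  File "<stdin>", line 9, in <module>
    return _quantile_unchecked(
        a, q, axis, out, overwrite_input, method, keepdims, weights)
    return _ureduce(a,
                    func=_quantile_ureduce_func,
    ...<5 lines>...
                    overwrite_input=overwrite_input,
                    method=method)
    r = func(a, **kwargs)
    result = _quantile(arr,
                       quantiles=q,
    ...<2 lines>...
                       out=out,
                       weights=wgt)
    slices_having_nans = np.isnan(arr[-1, ...])
                                  ~~~^^^^^^^^^
IndexError: index -1 is out of bounds for axis 0 with size 0
```

The top camera shows the lug's rear face at +58.7 mm (home is +59), the bar top back at 33 mm (up), and the jar still standing. The side view is only blocked by the arm, so I'm handing in.

```bash
python3 -c "
from workcell import *
print(finish_job())"
```

```text
the job is handed in; nothing more can be done
None
```

I pressed the stop bar down, pushed the tray home with the bar held, and lifted off; the top camera then showed the tray home, the bar up and the jar standing, and I handed the job in (no verdict came back; I didn't re-measure the things around the slide).

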